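# Clear the tile press and reset its depth stop

### The job

The tile press has finished its run: first move the two finished tiles from its catch tray into the grey tote, setting them down rather than dropping them. Then set the press's depth stop for the next run: screw the knurled cap on top of the press down (clockwise seen from above) until it bottoms out on its boss, back it off a quarter turn, and finish with the cap still gripped there, because I am about to nip up its lock screw. Leave the brown cup and the lidded jar standing where they are.

Things in the scene. Friction and masses are not known exactly. Their poses are not given: they have to be found in the camera images.
- press: Grey bench press for test tiles, fixed; origin at the centre of the underside of its base (150 x 160 mm); x axis to the back, y to its left, z up. Crosshead 66 x 132 mm, top 186 mm above the table, two column nuts on it reach 193 mm. Hand lever (fixed, not needed) on its left, 85 mm from the middle, 138 to 167 mm high, pointing at the robot.
- tray_center (a point): Middle of the floor of the sheet-metal catch tray, below the chute on the press's right side (fixed to the press, same axes): 150 mm along x, 215 mm along y, floor 4 mm and rim 13 mm above the table.
- stop_cap (a joint): Angle (rad) of the knurled depth-stop cap on its right-hand thread: 0 is bottomed out on the boss (hard stop); it grows as the cap is unscrewed (anticlockwise from above); a quarter turn is 1.57. The cap rises 12 mm a turn unscrewed, falls as much screwed down. Starts between 1.6 and 2.6, takes about 0.1 N m to turn and stays where it is left.
- cap_center (a point): Centre of the round knurled steel cap on top of the press (52 mm across, 36 mm high, closed top), on its vertical axis, half-way up; 224 mm above the table when bottomed out. Its axes turn with it; a black witness line on its side and top lies on its -x side and faces the press's front when bottomed out. Grip it at any yaw.
- stop_face (a point): Centre of the top of the fixed boss that the cap bottoms out on: 206 mm above the table, boss 51 mm across and 20 mm high, white marks round it every 15 degrees, longer ones at the quarter turns.
- tile_a_center (a point): Centre of one pale unglazed test tile lying flat in the catch tray: 66 mm along its x axis, 36 mm along its y axis, 6 mm thick, 45 g; a small hole at one end.
- tile_b_center (a point): Centre of the other tile, the same in every way.
- tote: Open grey plastic tote, fixed where it stands: outside 220 mm along its x axis, 160 mm along its y axis, 50 mm high, rim 8 mm wider all round, walls and floor 4 mm thick; origin at the centre of its underside.
- bisque_cup_center (a point): Centre of the brown cup (72 mm across, 80 mm high), left of the press: leave it alone.
- lidded_jar_center (a point): Centre of the lidded jar (48 mm across, 68 mm high), left of the press: leave it alone.
Mind the look-alikes: they are no part of the job. Leave any green or yellow look-alike of the part that bears tile_a_center alone.

How it is judged:
On the way, in this order (a step that is already met when the one before it is completed fails the run):
1. both tiles lie in the tote, let go (x of tile_a_center in the frame of tote between -0.104 and 0.104 m and y of tile_a_center in the frame of tote between -0.074 and 0.074 m and z of each of tile_a_center, tile_b_center in the frame of tote below 0.045 m and x of tile_b_center in the frame of tote between -0.104 and 0.104 m and y of tile_b_center in the frame of tote between -0.074 and 0.074 m and contact force between the fingers and tile_a below 0.05 N and contact force between the fingers and tile_b below 0.05 N), for 0.2 s.
2. the cap is screwed down until it bottoms out (value of joint stop_cap below 0.1 rad), for 0.1 s.
At the end, for the whole second after the job is handed in: Cap bottomed out first (within 0.1 rad of the stop), now backed off a quarter turn (1.22 to 1.92 rad from the stop), at rest and still gripped (over 2 N, grasp point within 35 mm of its centre); both tiles inside the tote, let go; brown cup and jar upright, not moved over 3 cm (all of step 1 and value of joint stop_cap between 1.22 and 1.92 rad and velocity of joint stop_cap between -0.1 and 0.1 rad/s and contact force between the fingers and stop_cap above 2 N and distance between the grasp point and cap_center below 0.035 m and angle between each of bisque_cup_center, lidded_jar_center's own z axis and vertical below 0.3 rad); the arm keeps its last pose, push and grip.
It fails at once if a tile is dropped (falls free faster than 0.9 m/s, about 4 cm of fall) ((linear speed of tile_a above 0.9 m/s and contact force between the fingers and tile_a below 0.05 N) or (linear speed of tile_b above 0.9 m/s and contact force between the fingers and tile_b below 0.05 N)).
It fails at once if the brown cup or the jar is moved more than 3 cm (distance of any of bisque_cup_center, lidded_jar_center from where it was at the start of the episode above 0.03 m).
It also fails if it takes over 72 s, if anything falls off the work surface, if the arm or the gripper's body presses on something with over 40 N, if the wrist force passes 120 N, or if a joint passes its speed limit or range.

### The arm

A 7-joint arm with a two-finger parallel gripper is mounted at the origin on the work surface; the furniture and walls round the work are solid. World frame = base frame: x ahead of the robot, y to its left, z up, the work surface at z = 0. Lengths are in m, angles in rad, forces in N, time in s.
With the tool pointing down it reaches from about 0.4 to 0.9 m from the base axis. Payload 5.6 kg.
Tool frame: the origin (TCP) lies midway between the tips of the shut fingers; the grasp point (between the pads) lies 19 mm behind it; z points along the fingers, y is the line along which they close (so a half turn about z gives the same grasp; the last joint's range is limited). The gripper opens to 92 mm and grips with 3 to 60 N. Pads are 20 mm wide; open, the fingers measure 128 mm over their backs; the gripper's body (75 mm by 189 mm) begins 69 mm behind the grasp point.
Start: joints at [1.277, 0.468, -0.012, 1.603, 0.006, 1.071, -0.056], TCP at [0.161, -0.63, 0.215] pointing down, gripper open.
Joint ranges: [-2.53, 2.53], [-0.31, 2.02], [-1.57, 1.55], [0.28, 2.44], [-1.29, 4.43], [0.15, 1.84], [-2.92, 2.92]. Speed limits (rad/s): [2.57, 2.57, 3.14, 3.14, 3.14, 3.14, 3.14].

### API

Orientations are given as a 3x3 rotation matrix whose columns are the frame's x, y, z axes.
In Python, from bench import sensors, snapshot, ticket gives the robot as it stands.
- The arm moves only by the tool step_arm, never from a script. Its argument "deltas" is a list of rows, each a list of 3 entries, a list of its own where there are three numbers: the shift along the tool's x, y, z in mm, then the turn about the tool's z in rad, then the closure in counts, from 0 (fully open) to 255 (shut). In form: [[[x, y, z], turn, fingers], ...]. A call has 1 to 8 rows; each row shifts and turns the commanded pose from where the row before left it, along the tool's axes as they then stand; what a row does not reach is not made up. A row lasts 1/8 s, in which the tool goes at most 62.5 mm and 10.7 degrees, less where a joint would pass 70% of its speed; a pose out of reach is approached as far as the arm can. A call with a gripper value outside its range is refused whole. The fingers move at their own pace and stop on an object; the grip force is fixed at half the most. Time passes only in rows, so rows that do not move let the fingers close. It gives the time, the measured TCP pose, the force, the opening and the grip force at its end, in the units of the state.
- sensors.state(): the state, without advancing time (a new reading comes with each control period).
- snapshot(name): name is "scene" or "top"; returns a dict with "frame" (420x560x3 uint8, blue, green, red), "depth" (420x560 float32, m along the optical axis (not along the pixel's ray), 0 where there is no reading), "camera_matrix" (3x3 intrinsics, pixels), "position" and "rotation" of the camera in the world. Camera axes: x right, y up, looking along -z (the intrinsics and any distortion apply to the point x, -y, -z); pixel columns grow to the right and rows downward; lengths in m; the calibration is good to about 2 mm. A picture is of the moment at which its call begins.
- ticket.sign_off(): hands the job in; it is judged then, once.
The state is a dict: "clock": time; "joint_pos": joint angles; "joint_velocities": joint speeds; "effort": joint torques, N m; "tool_pos": TCP position; "eef_rot": TCP orientation; "wrist_force": force on the tool from outside, world axes, zero at the start; "torque": the same for the moment, N m; "width": finger opening in m; "gripper_force": force on a finger pad.
Only numpy, scipy, OpenCV 4.12 (cv2) and the standard library are available. Lean on these libraries where they do the work, as an engineer would, in place of code of your own. Each camera call takes 0.05 s, during which the arm holds its last target. There are 200 camera calls.

## Working session

There is one attempt and no reset: what is moved stays moved. The work goes in short steps, Python scripts to look and compute and a tool call to move; the robot and the scene stay as the last step left them, time stands still between calls to the robot, and variables do not carry over. Pictures are saved under pics/ and viewed, at most 10 in all, crops included, and the job is handed in when it is done.

Besides the shell and the picture viewer there is one more tool, called by a JSON object that holds its "api" and its "payload". step_arm: Moves the arm, as the interface text tells. Its arguments: {"type":"object","properties":{"deltas":{"type":"array","items":{"type":"array"}}},"required":["deltas"]}

```bash
mkdir -p pics; cat > h.py <<'E'
import numpy as np,cv2
from bench import sensors,snapshot,ticket
def ray(s,u,v):
    K=s["camera_matrix"];R=np.array(s["rotation"]);p=np.array(s["position"])
    d=np.array([(u-K[0][2])/K[0][0],-(v-K[1][2])/K[1][1],-1.0]);return p,R@d
def onz(s,u,v,z):
    p,d=ray(s,u,v);return p+d*(z-p[2])/d[2]
def pt(s,u,v):
    p,d=ray(s,u,v);return p+d*float(s["depth"][int(v),int(u)])
def cloud(s):
    v,u=np.mgrid[0:420,0:560];K=s["camera_matrix"];z=s["depth"]
    d=np.stack([(u-K[0][2])/K[0][0],-(v-K[1][2])/K[1][1],-np.ones_like(z)],-1)
    return np.array(s["position"])+(d*z[...,None])@np.array(s["rotation"]).T
E
python3 - <<'E'
from h import *
for n in("scene","top"):
    s=snapshot(n);cv2.imwrite(f"pics/{n}0.png",s["frame"]);print(n,s["position"],s["rotation"],s["camera_matrix"])
    np.save(f"{n}.npy",s,allow_pickle=True)
print(sensors.state())
E
```

```text
scene [-0.01945066  0.67539716  1.01985784] [[-0.86569445  0.36314127 -0.34453089]
 [-0.50052438 -0.61838699  0.60586539]
 [ 0.0069613   0.69694042  0.71709525]] [[410.23395854   0.         281.27614731]
 [  0.         410.23395854 211.63490966]
 [  0.           0.           1.        ]]
top [ 0.14854431 -0.03399581  1.49434845] [[-0.0188826   0.98421645 -0.17595857]
 [-0.99957954 -0.02245665 -0.0183426 ]
 [-0.02200453  0.17553823  0.98422667]] [[413.56962288   0.         281.89220932]
 [  0.         413.56962288 205.65382339]
 [  0.           0.           1.        ]]
{'clock': 0.1, 'joint_pos': array([ 1.2769799 ,  0.4683039 , -0.01161118,  1.60348437,  0.00599304,
        1.0714107 , -0.05630871]), 'joint_velocities': array([-0.00062982, -0.00263172,  0.00116928, -0.00381697,  0.00122945,
        0.00032157,  0.00047613]), 'effort': array([ 1.26682971e-03, -5.21647561e+01, -1.22256231e-02, -2.44364190e+01,
       -5.67558606e-02,  1.40633876e-02,  3.62651929e-05]), 'tool_pos': array([ 0.16114327, -0.62918548,  0.21374553]), 'eef_rot': array([[ 9.68727281e-01,  2.48127418e-01, -4.90039504e-04],
       [ 2.48127880e-01, -9.68726135e-01,  1.49337052e-03],
       [-1.04167904e-04, -1.56826122e-03, -9.99998765e-01]]), 'wrist_force': array([-0.59964402, -0.394577  ,  0.47584931]), 'torque': array([-0.00425861,  0.0406616 , -0.00514024]), 'gripper_force': 0.0, 'width': 0.09183828053115686}
```

View pics/scene0.png

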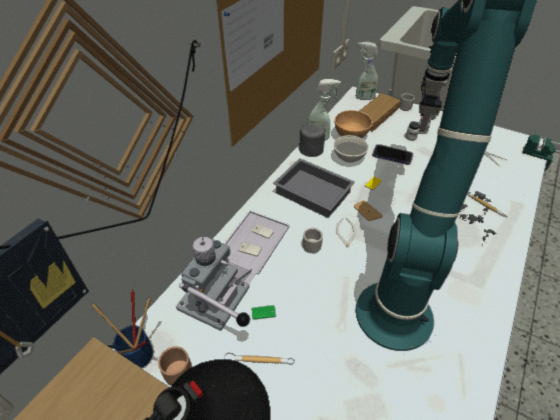

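View pics/top0.png

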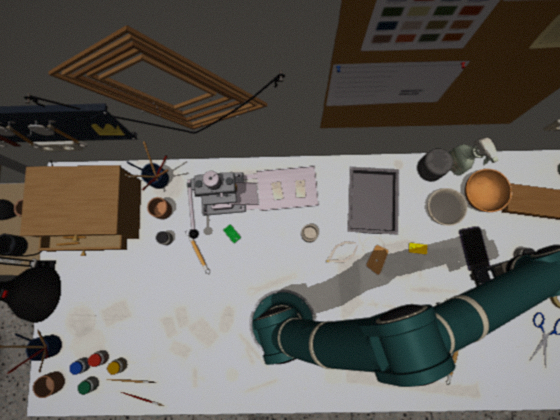

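The scene view shows the press (cap at about (205,243)), the tray with two pale tiles at (262,231) and (250,249), and the tote at (314,186). In the top view the tiles are at (277,188) and (299,188), the tote is at (374,200) and the cap is at (211,180). Tile look-alikes are green (232,234), yellow (417,248) and brown (377,260). Only the two pale ones lying in the tray fit the description. I'll confirm that in a crop.

```bash
python3 - <<'E'
from h import *
t=np.load("top.npy",allow_pickle=True).item();s=np.load("scene.npy",allow_pickle=True).item()
a=cv2.resize(t["frame"][155:245,180:410],None,fx=3.4,fy=3.4,interpolation=cv2.INTER_CUBIC)
b=cv2.resize(s["frame"][200:290,175:295],None,fx=3.2,fy=3.2,interpolation=cv2.INTER_CUBIC)
c=np.zeros((600,790,3),np.uint8);c[:a.shape[0],:a.shape[1]]=a[:, :790];c[306:306+288,:384]=b;cv2.imwrite("pics/c1.png",c)
C=cloud(t)
for n,im,(r0,r1,c0,c1) in(("top",t,(165,212,258,318)),("scene",s,(220,262,235,278))):
    f=im["frame"].astype(int);sub=f[r0:r1,c0:c1]
    m=np.zeros(f.shape[:2],np.uint8);m[r0:r1,c0:c1]=((sub[...,2]-sub[...,0]>=4)&(sub[...,1]-sub[...,0]>=0))*255
    m=cv2.morphologyEx(m,cv2.MORPH_OPEN,np.ones((3,3)))
    for k in cv2.findContours(m,cv2.RETR_EXTERNAL,cv2.CHAIN_APPROX_NONE)[0]:
        if cv2.contourArea(k)<30: continue
        P=np.array([onz(im,u,v,.010)[:2] for u,v in k[:,0]],np.float32)
        print(n,k[:,0].mean(0),"rect",cv2.minAreaRect(P), pt(im,*k[:,0].mean(0))[2])
# tote rim, cap top by depth
def rep(n,m):
    m=cv2.morphologyEx(m.astype(np.uint8)*255,cv2.MORPH_OPEN,np.ones((2,2)))
    k=max(cv2.findContours(m,cv2.RETR_EXTERNAL,cv2.CHAIN_APPROX_NONE)[0],key=cv2.contourArea)
    P=np.array([C[v,u,:2] for u,v in k[:,0]],np.float32);print(n,cv2.minAreaRect(P),cv2.minEnclosingCircle(P),np.median(C[...,2][m>0]))
Z=C[...,2];V,U=np.mgrid[0:420,0:560]
rep("cap",(Z>.232)&(Z<.27)&(U>195)&(U<230)&(V>160)&(V<200))
rep("tote",(Z>.04)&(Z<.06)&(U>340)&(U<407)&(V>160)&(V<240))
rep("cross",(Z>.180)&(Z<.20)&(U>190)&(U<250)&(V>160)&(V<215))
for nm,(u0,u1,v0,v1) in dict(cup=(140,175,190,220),jar=(152,178,226,250)).items():
    rep(nm,(Z>.05)&(Z<.12)&(U>u0)&(U<u1)&(V>v0)&(V<v1))
print("behind press/tray x at y", [(round(float(C[r,288,0]),3),round(float(Z[r,288]),3)) for r in (140,150,156,160,164,168,172)])
E
```

```text
top [277.         190.21568627] rect ((0.47182926535606384, 0.011007441207766533), (0.0685586929321289, 0.03864123299717903), 8.42002010345459) 0.005892558363785216
top [299.92 188.5 ] rect ((0.4764479994773865, -0.0740165188908577), (0.036714889109134674, 0.06387050449848175), 88.59908294677734) 0.00866453293116165
scene [249.30188679 248.58490566] rect ((0.47140708565711975, 0.013223910704255104), (0.0675244927406311, 0.04112253710627556), 10.751643180847168) 0.010496852297165349
scene [262.45833333 230.52083333] rect ((0.47660815715789795, -0.0718279778957367), (0.06883932650089264, 0.04113176092505455), 1.9278866052627563) 0.010480070226499771
cap ((0.30796217918395996, 0.10527784377336502), (0.42016303539276123, 0.05203714221715927), 34.081607818603516) ((0.3166508078575134, 0.09243591129779816), 0.21044443547725677) 0.2445819733018919
tote ((0.4246601164340973, -0.3397409915924072), (0.19054478406906128, 0.24400803446769714), 85.65888977050781) ((0.42528557777404785, -0.33911222219467163), 0.15352462232112885) 0.04800047470171842
cross ((0.46207091212272644, 0.21501272916793823), (0.06224452331662178, 0.13782040774822235), 3.6095027923583984) ((0.4650477170944214, 0.21361954510211945), 0.0717664510011673) 0.18592937364247353
cup ((0.40730419754981995, 0.4309290051460266), (0.07058212906122208, 0.06898795068264008), 73.28669738769531) ((0.405240923166275, 0.4364997446537018), 0.04076504707336426) 0.05885883759893362
jar ((0.23772141337394714, 0.19623015820980072), (0.49193528294563293, 0.04273013770580292), 73.79065704345703) ((0.22572901844978333, 0.19971640408039093), 0.24622777104377747) 0.06608725645847169
behind press/tray x at y [(0.622, 0.129), (0.62, 0.023), (0.604, 0.002), (0.588, 0.004), (0.574, -0.001), (0.554, 0.013), (0.542, 0.003)]
```

View pics/c1.png

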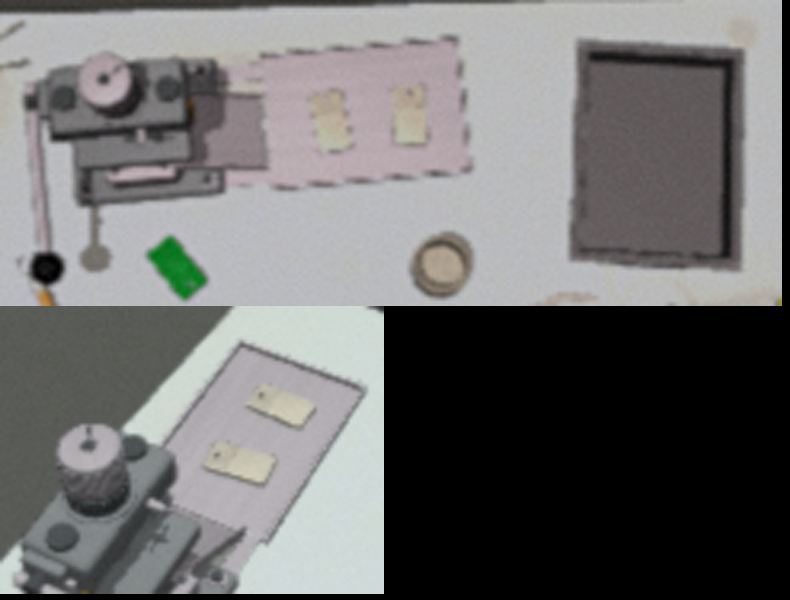

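The crop confirms two pale cream tiles with end holes lying in the pink-lit tray, at about (330,120) and (408,113) in the crop. The green one lies outside the tray. Heights (~10 mm) and sizes (~67x38 mm) match. Moving towards the farther tile A at (0.4765, -0.073) first.

{"api": "step_arm", "payload": {"deltas": [[[0, 0, 0], 0.125, 80], [[0, 0, 0], 0.125, 80], [[20, -50, 0], 0, 80], [[25, -50, 0], 0, 80], [[25, -50, 0], 0, 80], [[25, -50, 0], 0, 80], [[25, -50, 0], 0, 80], [[25, -50, 0], 0, 80]]}}

```text
clock: 1.1
tool_pos: [0.3065, -0.3277, 0.2145]
eef_rot: [[1.0, 0.001, -0.0], [0.001, -1.0, -0.0], [-0.0, 0.0, -1.0]]
wrist_force: [1.4, -0.3, -0.0]
width: 0.0632
gripper_force: 0.0
```

{"api": "step_arm", "payload": {"deltas": [[[30, -50, 0], 0, 80], [[30, -50, 0], 0, 80], [[30, -50, 0], 0, 80], [[30, -50, 0], 0, 80], [[25, -30, 0], 0, 80], [[20, -15, 0], 0, 80], [[0, 0, 0], 0, 80], [[0, 0, 0], 0, 80]]}}

```text
clock: 2.1
tool_pos: [0.47, -0.0852, 0.2142]
eef_rot: [[1.0, -0.0, -0.001], [-0.0, -1.0, -0.0], [-0.001, 0.0, -1.0]]
wrist_force: [-0.2, -0.1, 0.4]
width: 0.0635
gripper_force: 0.0
```

{"api": "step_arm", "payload": {"deltas": [[[6.5, -12, 40], 0, 80], [[0, 0, 50], 0, 80], [[0, 0, 50], 0, 80], [[0, 0, 30], 0, 80], [[0, 0, 15], 0, 80], [[0, 0, 12], 0, 80], [[0, 0, 5], 0, 80], [[0, 0, 0], 0, 80]]}}

```text
clock: 3.1
tool_pos: [0.4777, -0.0726, 0.013]
eef_rot: [[1.0, 0.001, 0.001], [0.001, -1.0, -0.0], [0.001, 0.0, -1.0]]
wrist_force: [-0.6, 0.3, 0.3]
width: 0.0631
gripper_force: 0.0
```

{"api": "step_arm", "payload": {"deltas": [[[0, 0, 5], 0, 80], [[0, 0, 1], 0, 80], [[0, 0, 0], 0, 160], [[0, 0, 0], 0, 200], [[0, 0, 0], 0, 200], [[0, 0, 0], 0, 200], [[0, 0, 0], 0, 200], [[0, 0, 0], 0, 200]]}}

```text
clock: 4.1
tool_pos: [0.4775, -0.0725, 0.0067]
eef_rot: [[1.0, 0.001, 0.0], [0.001, -1.0, -0.0], [0.0, 0.0, -1.0]]
wrist_force: [0.0, 0.5, 1.3]
width: 0.0352
gripper_force: 30.0
```

{"api": "step_arm", "payload": {"deltas": [[[0, 0, -20], 0, 200], [[0, 0, -40], 0, 200], [[0, 15, -40], 0, 200], [[0, 45, 0], 0, 200], [[0, 50, 0], 0, 200], [[-3, 50, 0], 0, 200], [[0, 50, 0], 0, 200], [[0, 40, 0], 0, 200]]}}

```text
clock: 5.1
tool_pos: [0.4739, -0.3246, 0.1063]
eef_rot: [[1.0, -0.001, -0.0], [-0.001, -1.0, -0.0], [-0.0, 0.0, -1.0]]
wrist_force: [0.8, 0.6, -0.4]
width: 0.0353
gripper_force: 30.0
```

{"api": "step_arm", "payload": {"deltas": [[[0, 21, 0], 0.07, 200], [[0, 0, 30], 0, 200], [[0, 0, 35], 0, 200], [[0, 0, 20], 0, 200], [[0, 0, 8], 0, 200], [[0, 0, 4], 0, 200], [[0, 0, 0], 0, 200], [[0, 0, 0], 0, 200]]}}

```text
clock: 6.1
tool_pos: [0.4751, -0.3438, 0.0104]
eef_rot: [[0.998, -0.069, 0.001], [-0.069, -0.998, -0.001], [0.001, 0.001, -1.0]]
wrist_force: [-0.2, 1.1, -1.2]
width: 0.035
gripper_force: 30.0
```

{"api": "step_arm", "payload": {"deltas": [[[0, 0, 2], 0, 200], [[0, 0, 1.5], 0, 200], [[0, 0, 0], 0, 200], [[0, 0, 0], 0, 150], [[0, 0, 0], 0, 120], [[0, 0, 0], 0, 100], [[0, 0, 0], 0, 90], [[0, 0, 0], 0, 80]]}}

```text
clock: 7.1
tool_pos: [0.4745, -0.3434, 0.006]
eef_rot: [[0.998, -0.069, -0.0], [-0.069, -0.998, 0.0], [-0.0, -0.0, -1.0]]
wrist_force: [-0.3, -0.1, 0.3]
width: 0.0629
gripper_force: 0.0
```

{"api": "step_arm", "payload": {"deltas": [[[0, 0, -15], 0, 80], [[0, 0, -30], 0, 80], [[0, 0, -40], 0, 80], [[0, 0, -15], 0, 80], [[0, -20, 0], -0.07, 80], [[0, -50, 0], -0.08, 80], [[0, -50, 0], -0.08, 80], [[0, 0, 0], 0, 80]]}}

```text
clock: 8.1
tool_pos: [0.4708, -0.2175, 0.1047]
eef_rot: [[0.985, 0.17, -0.003], [0.17, -0.985, 0.003], [-0.003, -0.004, -1.0]]
wrist_force: [0.2, -1.2, -0.2]
width: 0.063
gripper_force: 0.0
```

```bash
python3 - <<'E'
from h import *
t=snapshot("top");s=snapshot("scene")
c=np.hstack([cv2.resize(t["frame"][150:250,190:410],(440,200)),cv2.resize(s["frame"][150:250,240:420],(360,200))])
cv2.imwrite("pics/c2.png",c)
f=s["frame"].astype(int);m=np.zeros(f.shape[:2],np.uint8);sub=f[220:262,235:278]
m[220:262,235:278]=((sub[...,2]-sub[...,0]>=4)&(sub[...,1]-sub[...,0]>=0))*255
m=cv2.morphologyEx(m,cv2.MORPH_OPEN,np.ones((3,3)))
for k in cv2.findContours(m,cv2.RETR_EXTERNAL,cv2.CHAIN_APPROX_NONE)[0]:
    if cv2.contourArea(k)>30: print(cv2.minAreaRect(np.array([onz(s,u,v,.010)[:2] for u,v in k[:,0]],np.float32)))
print(sensors.state()["tool_pos"],sensors.state()["joint_pos"])
# cap from initial pics
for n in("top","scene"):
    s=np.load(n+".npy",allow_pickle=True).item();C=cloud(s)
    d=np.linalg.norm(C[...,:2]-np.array([.463,.215]),axis=-1)
    m=((d<.08)&(C[...,2]>.236)&(C[...,2]<.256)).astype(np.uint8)*255
    m=cv2.morphologyEx(m,cv2.MORPH_OPEN,np.ones((3,3)))
    k=max(cv2.findContours(m,cv2.RETR_EXTERNAL,cv2.CHAIN_APPROX_NONE)[0],key=cv2.contourArea)
    P=np.array([onz(s,u,v,.246)[:2] for u,v in k[:,0]],np.float32);e=cv2.fitEllipse(P)
    print(n,cv2.minEnclosingCircle(P),e,np.median(C[...,2][m>0]),k[:,0].mean(0))
E
```

```text
((0.47128933668136597, 0.013619041070342064), (0.06815031915903091, 0.042110197246074677), 9.40856647491455)
[ 0.47123831 -0.22247949  0.10513522] [ 0.66528608  0.43305142 -0.3521137   1.98489724  0.21138907  0.76042796
 -1.21843972]
top ((0.46314215660095215, 0.21127156913280487), 0.026363693177700043) ((0.4627121090888977, 0.2113288789987564), (0.04822886735200882, 0.04999023675918579), 19.098779678344727) 0.2448917954982981 [210.02222222 178.15555556]
scene ((0.4603697657585144, 0.21580715477466583), 0.028390150517225266) ((0.46034926176071167, 0.2158930003643036), (0.050199538469314575, 0.053106889128685), 42.93196105957031) 0.24535710659738397 [202.96428571 245.21428571]
```

View pics/c2.png

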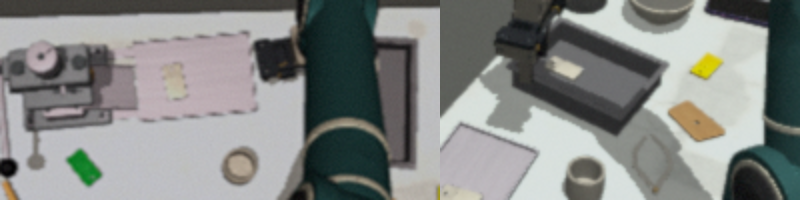

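The crop shows tile A in the tote at (565,68) and tile B alone in the tray at (175,80). Fetching B.

{"api": "step_arm", "payload": {"deltas": [[[8, -46, 0], 0, 80], [[8, -46, 0], 0, 80], [[8, -46, 0], 0, 80], [[8, -46, 0], 0, 80], [[8, -47, 0], 0, 80], [[0, 0, 30], 0, 80], [[0, 0, 30], 0, 80], [[0, 0, 15], 0, 80]]}}

```text
clock: 9.2
tool_pos: [0.4736, 0.0098, 0.0292]
eef_rot: [[0.987, 0.159, -0.003], [0.159, -0.987, -0.0], [-0.003, -0.0, -1.0]]
wrist_force: [0.8, -0.4, 0.3]
width: 0.0631
gripper_force: 0.0
```

{"api": "step_arm", "payload": {"deltas": [[[-1.5, -2.5, 12], 0, 80], [[0, 0, 8], 0, 80], [[0, 0, 3.5], 0, 80], [[0, 0, 0], 0, 160], [[0, 0, 0], 0, 200], [[0, 0, 0], 0, 200], [[0, 0, 0], 0, 200], [[0, 0, 0], 0, 200]]}}

```text
clock: 10.2
tool_pos: [0.4728, 0.0129, 0.0079]
eef_rot: [[0.987, 0.16, 0.001], [0.16, -0.987, -0.0], [0.001, 0.0, -1.0]]
wrist_force: [0.4, -0.2, 3.7]
width: 0.0354
gripper_force: 30.0
```

Only about 2 mm of overlap, so I'll regrip slightly lower.

{"api": "step_arm", "payload": {"deltas": [[[0, 0, 0], 0, 120], [[0, 0, 0], 0, 100], [[0, 0, 1], 0, 100], [[0, 0, 0.5], 0, 160], [[0, 0, 0], 0, 200], [[0, 0, 0], 0, 200], [[0, 0, 0], 0, 200], [[0, 0, 0], 0, 200]]}}

```text
clock: 11.2
tool_pos: [0.4725, 0.0129, 0.006]
eef_rot: [[0.987, 0.16, -0.0], [0.16, -0.987, -0.0], [-0.0, 0.0, -1.0]]
wrist_force: [-0.3, 0.3, -1.5]
width: 0.0355
gripper_force: 30.0
```

{"api": "step_arm", "payload": {"deltas": [[[0, 0, -15], 0, 200], [[0, 0, -35], 0.08, 200], [[0, 0, -40], 0.08, 200], [[0, 0, -10], 0, 200], [[-10, 40, 0], 0, 200], [[-15, 50, 0], 0, 200], [[-15, 50, 0], 0, 200], [[-15, 50, 0], 0, 200]]}}

```text
clock: 12.2
tool_pos: [0.4166, -0.1784, 0.106]
eef_rot: [[1.0, 0.002, -0.0], [0.002, -1.0, 0.0], [-0.0, -0.0, -1.0]]
wrist_force: [1.3, -0.7, -1.1]
width: 0.0353
gripper_force: 30.0
```

{"api": "step_arm", "payload": {"deltas": [[[-15, 50, 0], 0, 200], [[-12, 50, 0], 0, 200], [[-10, 40, 0], 0, 200], [[0, 20, 0], 0.075, 200], [[0, 0, 0], 0, 200], [[0, 0, 25], 0, 200], [[0, 0, 30], 0, 200], [[0, 0, 0], 0, 200]]}}

```text
clock: 13.2
tool_pos: [0.3803, -0.3336, 0.0494]
eef_rot: [[0.997, -0.071, -0.004], [-0.071, -0.997, 0.004], [-0.004, -0.004, -1.0]]
wrist_force: [-0.2, 0.4, -0.2]
width: 0.0356
gripper_force: 30.0
```

{"api": "step_arm", "payload": {"deltas": [[[0, 0, 20], 0, 200], [[0, 0, 15], 0, 200], [[0, 0, 5], 0, 200], [[0, 0, 2.5], 0, 200], [[0, 0, 1], 0, 200], [[0, 0, 0], 0, 200], [[0, 0, 0], 0, 150], [[0, 0, 0], 0, 120]]}}

```text
clock: 14.2
tool_pos: [0.3809, -0.3373, 0.0078]
eef_rot: [[0.997, -0.074, 0.0], [-0.074, -0.997, -0.0], [0.0, 0.0, -1.0]]
wrist_force: [0.0, -0.3, 0.6]
width: 0.0459
gripper_force: 0.0
```

{"api": "step_arm", "payload": {"deltas": [[[0, 0, 0], 0, 100], [[0, 0, 0], 0, 80], [[0, 0, 0], 0, 80], [[0, 0, -15], 0, 80], [[0, 0, -30], 0, 80], [[0, 0, -50], 0, 80], [[0, 0, -60], 0, 60], [[0, 0, -60], 0, 60]]}}

```text
clock: 15.2
tool_pos: [0.3805, -0.3368, 0.2255]
eef_rot: [[0.997, -0.074, 0.001], [-0.074, -0.997, -0.001], [0.001, 0.001, -1.0]]
wrist_force: [0.3, -1.3, 0.5]
width: 0.0703
gripper_force: 0.0
```

{"api": "step_arm", "payload": {"deltas": [[[0, 0, -60], -0.075, 60], [[0, -30, -40], 0, 60], [[15, -50, 0], 0, 60], [[15, -50, 0], 0, 60], [[15, -50, 0], 0, 60], [[15, -50, 0], 0, 60], [[0, -20, 0], 0, 60], [[0, 0, 0], 0, 60]]}}

```text
clock: 16.2
tool_pos: [0.4405, -0.0856, 0.3235]
eef_rot: [[1.0, 0.004, 0.001], [0.004, -1.0, -0.001], [0.001, 0.001, -1.0]]
wrist_force: [-1.0, -0.3, 0.9]
width: 0.0706
gripper_force: 0.0
```

```bash
python3 - <<'E'
from h import *
t=snapshot("top");s=snapshot("scene")
c=np.hstack([cv2.resize(t["frame"][150:250,330:430],(400,400),interpolation=2),cv2.resize(s["frame"][140:240,240:340],(400,400),interpolation=2)])
cv2.imwrite("pics/c3.png",c);x=sensors.state();print(x["tool_pos"],x["eef_rot"],x["joint_pos"],x["clock"])
E
```

```text
[ 0.44035299 -0.08798818  0.32303625] [[ 9.99999890e-01 -1.48277986e-04  4.43979883e-04]
 [-1.47807317e-04 -9.99999427e-01 -1.05995834e-03]
 [ 4.44136798e-04  1.05989260e-03 -9.99999340e-01]] [ 0.64012676  0.04929562 -0.52921427  1.90313743  0.02782078  1.195467
 -1.46968891] 16.3
```

View pics/c3.png

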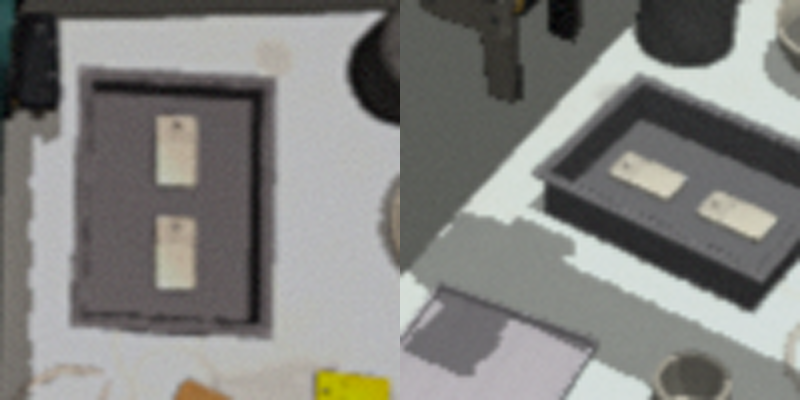

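Both tiles lie flat in the tote, at (176,150) and (176,252) in the crop. Now moving over to the cap at about (0.4615, 0.2135).

{"api": "step_arm", "payload": {"deltas": [[[3.5, -50, 0], 0, 60], [[3.5, -50, 0], 0, 60], [[3.5, -50, 0], 0, 60], [[3.5, -50, 0], 0, 60], [[3.5, -50, 0], 0, 60], [[3.5, -40, 0], 0, 60], [[0, -11, 0], 0, 60], [[0, 0, 0], 0, 60]]}}

```text
clock: 17.3
tool_pos: [0.4617, 0.2129, 0.3223]
eef_rot: [[1.0, -0.0, -0.001], [-0.0, -1.0, -0.001], [-0.001, 0.001, -1.0]]
wrist_force: [0.6, -1.0, -0.4]
width: 0.07
gripper_force: 0.0
```

```bash
python3 - <<'E'
from h import *
x=sensors.state();print(x["tool_pos"],x["eef_rot"][:,0],x["joint_pos"],x["clock"])
s=snapshot("scene");cv2.imwrite("pics/c4.png",cv2.resize(s["frame"][170:330,110:310],(750,600),interpolation=2))
E
```

```text
[0.46171681 0.21285349 0.32228047] [ 9.99999714e-01 -2.11990234e-04 -7.26102473e-04] [ 0.19425416  0.21739796 -0.79426643  1.7705643   0.164599    1.22283429
 -2.21584286] 17.3
```

View pics/c4.png

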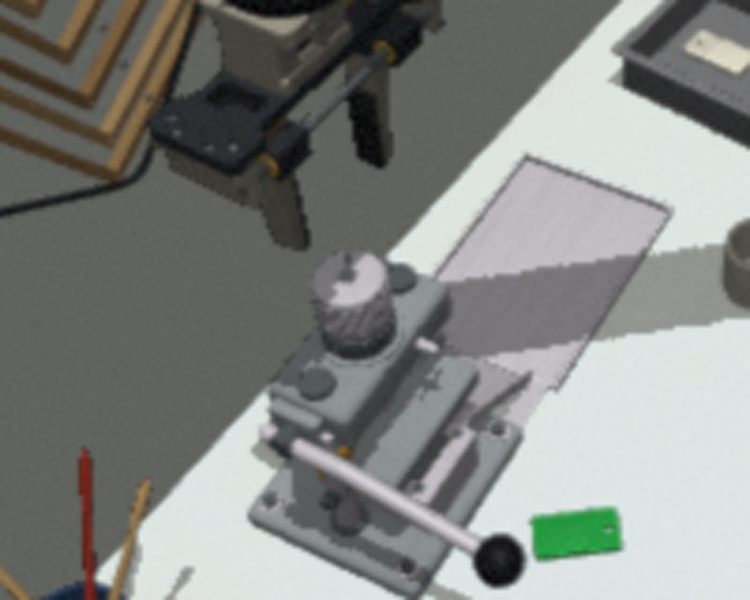

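The fingers straddle the cap from above, with the cap at (350,300) in the crop. Descending.

{"api": "step_arm", "payload": {"deltas": [[[0, 0, 40], 0.1, 60], [[0, 0, 20], 0, 60], [[0, 0, 10], 0, 60], [[0, 0, 15], 0, 60], [[0, 0, 15], 0, 60], [[0, 0, 10], 0, 60], [[0, 0, 2], 0, 60], [[0, 0, 0], 0, 60]]}}

```text
clock: 18.35
tool_pos: [0.4615, 0.2142, 0.2107]
eef_rot: [[0.995, -0.099, 0.0], [-0.099, -0.995, 0.0], [0.0, -0.0, -1.0]]
wrist_force: [0.3, 0.6, 0.7]
width: 0.07
gripper_force: 0.0
```

{"api": "step_arm", "payload": {"deltas": [[[0, 0, 0], 0, 100], [[0, 0, 0], 0, 140], [[0, 0, 0], 0, 140], [[0, 0, 0], 0, 140], [[0, 0, 0], 0, 140], [[0, 0, 0], 0, 140]]}}

```text
clock: 19.1
tool_pos: [0.4614, 0.2116, 0.2108]
eef_rot: [[0.995, -0.1, -0.001], [-0.1, -0.995, -0.004], [-0.0, 0.004, -1.0]]
wrist_force: [-1.6, -5.5, 3.7]
width: 0.0515
gripper_force: 30.0
```

```bash
python3 - <<'E'
from h import *
x=sensors.state();print(x["tool_pos"],x["eef_rot"][:,0],x["joint_pos"],x["clock"],x["wrist_force"],x["torque"])
E
```

```text
[0.46139726 0.21164514 0.21077114] [ 9.94942983e-01 -1.00441037e-01 -2.43804171e-04] [ 0.12613273  0.3332088  -0.7441063   1.9116318   0.26999431  1.00043044
 -2.41025117] 19.1 [-1.63239197 -5.49826543  3.68128611] [-1.30623923  0.35025851  0.02224718]
```

{"api": "step_arm", "payload": {"deltas": [[[0, 2.5, 0], 0, 140], [[0, 0, 0.2], 0.1, 140], [[0, 0, 0.2], 0.1, 140], [[0, 0, 0.2], 0.1, 140], [[0, 0, 0.2], 0.1, 140], [[0, 0, 0.2], 0.1, 140], [[0, 0, 0.2], 0.1, 140], [[0, 0, 0], 0, 140]]}}

```text
clock: 20.1
tool_pos: [0.4622, 0.2137, 0.2099]
eef_rot: [[0.766, -0.643, 0.004], [-0.643, -0.766, 0.003], [0.001, -0.005, -1.0]]
wrist_force: [3.6, 3.0, -3.3]
width: 0.0516
gripper_force: 30.0
```

```bash
python3 - <<'E'
from h import *
x=sensors.state();print(x["tool_pos"],x["eef_rot"][:,0],x["joint_pos"],x["clock"],x["wrist_force"],x["torque"])
E
```

```text
[0.462249   0.21370978 0.2098997 ] [ 7.66093631e-01 -6.42728595e-01  7.08043704e-04] [-0.05302956  0.28540437 -0.52108195  1.92431727  0.16964143  0.96967715
 -2.92117084] 20.1 [ 3.58807999  3.01890389 -3.33670587] [ 0.90312909 -0.75864392 -0.07981993]
```

The wrist joint is at its limit in this direction. The cap has turned about 0.6 rad. I'll release, turn the tool back about 3 rad and regrip. The drift of the TCP also puts the cap axis near (0.465, 0.211).

{"api": "step_arm", "payload": {"deltas": [[[0, 0, 0], 0, 60], [[0, 0, 0], 0, 60], [[0, 0, 0], 0, 60], [[0, 0, 0], 0, 60], [[0, 0, 0], -0.1, 60], [[0, 0, 0], -0.1, 60]]}}

```text
clock: 20.85
tool_pos: [0.4611, 0.2114, 0.2093]
eef_rot: [[0.879, -0.476, -0.0], [-0.476, -0.879, -0.0], [-0.0, 0.0, -1.0]]
wrist_force: [-0.3, -0.0, -0.5]
width: 0.0703
gripper_force: 0.0
```

```bash
python3 - <<'E'
from h import *
x=sensors.state();print(x["tool_pos"],x["eef_rot"][:,0],x["joint_pos"],x["clock"],x["wrist_force"],x["torque"])
print("to cap in tool xy mm",1000*(x["eef_rot"].T@(np.array([.4652,.2112,.2099])-x["tool_pos"])))
E
```

```text
[0.46112491 0.21135817 0.20933925] [ 8.79404999e-01 -4.76074412e-01 -4.13320932e-05] [-0.02038237  0.29201216 -0.55788717  1.92382415  0.18506868  0.97622747
 -2.73051901] 20.85 [-0.25775243 -0.01478192 -0.48454368] [ 0.0701915   0.0293687  -0.00667353]
to cap in tool xy mm [ 3.65893337 -1.80087183 -0.5611555 ]
```

{"api": "step_arm", "payload": {"deltas": [[[3.6, -1.8, 0], 0, 60], [[0, 0, 0], -0.15, 60], [[0, 0, 0], -0.15, 60], [[0, 0, 0], -0.15, 60], [[0, 0, 0], -0.15, 60], [[0, 0, 0], -0.15, 60], [[0, 0, 0], -0.15, 60], [[0, 0, 0], -0.15, 60]]}}

```text
clock: 21.85
tool_pos: [0.4655, 0.2111, 0.2093]
eef_rot: [[0.851, 0.525, -0.0], [0.525, -0.851, -0.0], [-0.0, 0.0, -1.0]]
wrist_force: [0.0, 0.2, -0.2]
width: 0.0704
gripper_force: 0.0
```

{"api": "step_arm", "payload": {"deltas": [[[0, 0, 0], -0.15, 60], [[0, 0, 0], -0.15, 60], [[0, 0, 0], -0.15, 60], [[0, 0, 0], -0.15, 60], [[0, 0, 0], -0.15, 60], [[0, 0, 0], -0.15, 60], [[0, 0, 0], -0.15, 60], [[0, 0, 0], -0.15, 60]]}}

```text
clock: 22.85
tool_pos: [0.4655, 0.2111, 0.2093]
eef_rot: [[-0.181, 0.983, -0.0], [0.983, 0.181, -0.0], [-0.0, -0.0, -1.0]]
wrist_force: [-0.1, 0.3, 0.9]
width: 0.0701
gripper_force: 0.0
```

{"api": "step_arm", "payload": {"deltas": [[[0, 0, 0], -0.15, 60], [[0, 0, 0], -0.15, 60], [[0, 0, 0], -0.15, 60], [[0, 0, 0], 0, 60], [[0, 0, 0], 0, 60]]}}

```text
clock: 23.48
tool_pos: [0.4653, 0.2112, 0.2093]
eef_rot: [[-0.586, 0.81, -0.0], [0.81, 0.586, -0.0], [0.0, -0.0, -1.0]]
wrist_force: [0.0, -0.1, -0.5]
width: 0.0701
gripper_force: 0.0
```

```bash
python3 - <<'E'
from h import *
x=sensors.state();print(x["tool_pos"],x["eef_rot"][:,0],x["joint_pos"],x["clock"],x["wrist_force"],x["torque"])
print("to cap in tool xy mm",1000*(x["eef_rot"].T@(np.array([.4652,.2112,.2099])-x["tool_pos"])))
E
```

```text
[0.46531895 0.21117244 0.20926922] [-5.86075613e-01  8.10256361e-01  8.11001416e-05] [ 0.38782065  0.48746997 -1.11587233  1.89473608  0.49882316  1.07448195
 -0.30505387] 23.475 [ 0.02335088 -0.07518777 -0.4579485 ] [-0.07329466 -0.13926278  0.00262669]
to cap in tool xy mm [ 0.09209232 -0.08035048 -0.63075556]
```

{"api": "step_arm", "payload": {"deltas": [[[0, 0, 0], 0, 100], [[0, 0, 0], 0, 140], [[0, 0, 0], 0, 140], [[0, 0, 0], 0, 140], [[0, 0, 0], 0, 140]]}}

```text
clock: 24.1
tool_pos: [0.4653, 0.2114, 0.2094]
eef_rot: [[-0.589, 0.808, 0.0], [0.808, 0.589, 0.0], [-0.0, 0.0, -1.0]]
wrist_force: [0.3, 0.4, 0.1]
width: 0.052
gripper_force: 30.0
```

{"api": "step_arm", "payload": {"deltas": [[[0, 0, 0.2], 0.1, 140], [[0, 0, 0.2], 0.1, 140], [[0, 0, 0.2], 0.1, 140], [[0, 0, 0.2], 0.1, 140], [[0, 0, 0.2], 0.1, 140], [[0, 0, 0.2], 0.1, 140], [[0, 0, 0.2], 0.1, 140], [[0, 0, 0.2], 0.1, 140]]}}

```text
clock: 25.1
tool_pos: [0.4655, 0.2115, 0.2079]
eef_rot: [[0.172, 0.985, 0.001], [0.985, -0.172, 0.0], [0.0, 0.001, -1.0]]
wrist_force: [0.7, 0.5, 0.2]
width: 0.0512
gripper_force: 30.0
```

```bash
cat > st.py <<'E'
from h import *
x=sensors.state();print(x["tool_pos"],"yaw",np.arctan2(x["eef_rot"][1,0],x["eef_rot"][0,0]),"q7",x["joint_pos"][6],x["clock"],x["wrist_force"],x["torque"],x["gripper_force"])
E
python3 st.py
```

```text
[0.4655224  0.21149219 0.20790636] yaw 1.3977291659103352 q7 -0.9975793400855119 25.1 [0.70547406 0.46217728 0.2459305 ] [-0.00463175 -0.35260224  0.06145249] 29.99697357416153
```

{"api": "step_arm", "payload": {"deltas": [[[0, 0, 0.2], 0.1, 140], [[0, 0, 0.2], 0.1, 140], [[0, 0, 0.2], 0.1, 140], [[0, 0, 0.2], 0.1, 140], [[0, 0, 0], 0, 140]]}}

```text
clock: 25.72
tool_pos: [0.4656, 0.2114, 0.2071]
eef_rot: [[0.539, 0.842, 0.001], [0.842, -0.539, 0.0], [0.001, 0.001, -1.0]]
wrist_force: [2.0, 1.1, 0.2]
width: 0.0513
gripper_force: 30.0
```

```bash
python3 st.py
```

```text
[0.46561727 0.21143595 0.20713585] yaw 1.0014769996468076 q7 -1.3505130988245195 25.725 [1.95377276 1.1082503  0.19134797] [ 0.02371403 -0.56186877 -0.08772871] 30.000288784503937
```

{"api": "step_arm", "payload": {"deltas": [[[0, 0, 0.2], 0.1, 140], [[0, 0, 0.2], 0.1, 140], [[0, 0, 0.2], 0.1, 140], [[0, 0, 0], 0, 140]]}}

```text
clock: 26.22
tool_pos: [0.4657, 0.2114, 0.2066]
eef_rot: [[0.763, 0.646, 0.001], [0.646, -0.763, 0.0], [0.001, 0.001, -1.0]]
wrist_force: [2.9, 0.0, -0.5]
width: 0.0516
gripper_force: 30.0
```

```bash
python3 st.py
```

```text
[0.46568518 0.21138916 0.20656158] yaw 0.7029192843149608 q7 -1.6202866715157482 26.225 [ 2.89115812  0.01027224 -0.50602712] [-0.02489977 -0.66217476 -0.1382663 ] 30.00040054321289
```

{"api": "step_arm", "payload": {"deltas": [[[0, 0, 0.2], 0.1, 140], [[0, 0, 0.2], 0.1, 140], [[0, 0, 0.2], 0.1, 140], [[0, 0, 0], 0, 140]]}}

```text
clock: 26.72
tool_pos: [0.465, 0.211, 0.2062]
eef_rot: [[0.919, 0.395, 0.0], [0.395, -0.919, -0.002], [-0.0, 0.002, -1.0]]
wrist_force: [-0.6, -1.8, 4.7]
width: 0.0515
gripper_force: 30.0
```

```bash
python3 st.py
```

```text
[0.46500889 0.21096245 0.2062119 ] yaw 0.4063631120025013 q7 -1.8922791398423837 26.725 [-0.55164361 -1.83960547  4.65249432] [-0.53887481 -0.01356869  0.86021704] 30.001097917556763
```

Torque about z jumped to 0.86 N m and the downward push met resistance, so the cap is on its stop. One small extra nudge to be sure.

{"api": "step_arm", "payload": {"deltas": [[[0, 0, 0], 0.06, 140], [[0, 0, 0], 0, 140], [[0, 0, 0], 0, 140]]}}

```text
clock: 27.1
tool_pos: [0.4659, 0.2113, 0.2062]
eef_rot: [[0.941, 0.337, 0.002], [0.337, -0.941, -0.0], [0.002, 0.001, -1.0]]
wrist_force: [2.9, -1.8, 4.2]
width: 0.0512
gripper_force: 30.0
```

```bash
python3 st.py
```

```text
[0.4658801  0.21134205 0.20621839] yaw 0.34381809704224264 q7 -1.9487586408309514 27.1 [ 2.94887657 -1.8318449   4.17544317] [-0.41899092 -0.81571823  0.95136853] 30.000747442245483
```

{"api": "step_arm", "payload": {"deltas": [[[0, 0, -0.3], -0.1, 140], [[0, 0, -0.2], -0.1, 140], [[0, 0, -0.2], -0.1, 140], [[0, 0, -0.2], -0.1, 140], [[0, 0, -0.2], -0.1, 140], [[0, 0, -0.2], -0.1, 140], [[0, 0, -0.2], -0.1, 140], [[0, 0, -0.2], -0.1, 140]]}}

```text
clock: 28.1
tool_pos: [0.4656, 0.2116, 0.2078]
eef_rot: [[0.415, 0.91, 0.001], [0.91, -0.415, 0.001], [0.001, -0.0, -1.0]]
wrist_force: [4.0, -0.3, 3.2]
width: 0.052
gripper_force: 30.0
```

{"api": "step_arm", "payload": {"deltas": [[[0, 0, -0.2], -0.1, 140], [[0, 0, -0.2], -0.1, 140], [[0, 0, -0.2], -0.1, 140], [[0, 0, -0.2], -0.1, 140], [[0, 0, -0.2], -0.1, 140], [[0, 0, -0.2], -0.1, 140], [[0, 0, -0.2], -0.1, 140], [[0, 0, -0.2], -0.1, 140]]}}

```text
clock: 29.1
tool_pos: [0.4653, 0.2117, 0.2093]
eef_rot: [[-0.364, 0.931, -0.0], [0.931, 0.364, 0.001], [0.001, 0.0, -1.0]]
wrist_force: [2.9, 0.2, 2.9]
width: 0.0514
gripper_force: 30.0
```

{"api": "step_arm", "payload": {"deltas": [[[0, 0, 0], 0, 140], [[0, 0, 0], 0, 140], [[0, 0, 0], 0, 140]]}}

```text
clock: 29.48
tool_pos: [0.4653, 0.2116, 0.2092]
eef_rot: [[-0.361, 0.933, 0.0], [0.933, 0.361, 0.0], [0.0, 0.001, -1.0]]
wrist_force: [2.1, 1.0, 4.3]
width: 0.0514
gripper_force: 30.0
```

```bash
python3 st.py; python3 - <<'E'
from h import *
s=snapshot("scene");t=snapshot("top")
c=np.hstack([cv2.resize(s["frame"][220:300,165:245],(400,400),interpolation=2),cv2.resize(t["frame"][150:230,170:250],(400,400),interpolation=2)])
cv2.imwrite("pics/c5.png",c)
E
```

```text
[0.46527406 0.21163803 0.20924257] yaw 1.9399237821397044 q7 -0.5208336103364606 29.475 [2.12711253 0.9550686  4.2675271 ] [ 0.11660865 -0.76129353  0.09322425] 30.00083863735199
```

View pics/c5.png

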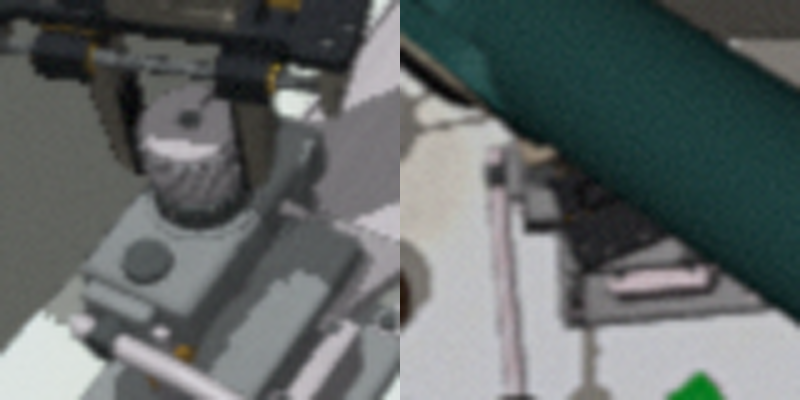

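In the left crop the witness line runs from the cap's centre (190,120) up and right to (206,100). That is the world -y direction, a quarter turn anticlockwise from the front. The turn-back after the stop was 1.60 rad, and the grip is 30 N with everything at rest. Handing in.

```bash
python3 -c "
from bench import ticket
print(ticket.sign_off())"
```

```text
the job is handed in; nothing more can be done
None
```

I handed the job in at about 30 s: both tiles are set down in the tote, and the cap was screwed down to its stop, backed off about 1.6 rad (a quarter turn) and is still gripped at 30 N; I never went near the cup or jar, and no verdict came back.

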